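Sweep the offcuts off the fixture plate

ROBOT

A 6-joint arm with a two-finger parallel gripper is mounted at the origin on the work surface. World frame = base frame: x ahead of the robot, y to its left, z up, the work surface at z = 0. Lengths are in m, angles in rad, forces in N, time in s.
With the tool pointing down it reaches from about 0.275 to 0.975 m from the base axis. Payload 8.4 kg.
Tool frame: the origin (TCP) lies between the finger pads; the fingertips stand tip_reach ahead of it and the grasp point (between the pads) lies 3 mm ahead of it (tip_reach is the distance from the TCP to the fingertips, in m); z points along the fingers, y is the direction in which the jaws open and shut (so a half turn about z gives the same grasp; the last joint's range is limited). The gripper opens to 92 mm and grips with 3 to 60 N. Pads are 20 mm wide; open, the fingers measure 128 mm over their backs; the gripper's body (75 mm by 189 mm) begins 69 mm behind the grasp point.
Start: joints at [-1.338, 0.353, 1.633, -0, 1.155, -0.002], TCP at [0.145, -0.608, 0.209] pointing down, gripper open.
Joint ranges: [-2.63, 2.63], [-0.92, 2.1], [0.06, 2.66], [-1.3, 4.44], [0, 2.69], [-3.02, 3.02]. Speed limits (rad/s): [2.22, 2.22, 2.79, 3.14, 3.14, 3.14].

INTERFACE

Orientations are given as [roll, pitch, yaw] about the fixed x, y, z axes, in that order (R = Rz(yaw) Ry(pitch) Rx(roll)).
In Python, from plant import * gives the robot as it stands.
- The arm moves only by the tool step_arm, never from a script. Its argument "commands" is one flat list of numbers, 4 for each row, row after row: the shift along the tool's x, y, z in m, then the turn about the tool's z in rad. A call has 1 to 8 rows; each row is the pose to reach, as a shift and turn from the pose commanded when the call began, along the tool's axes at that moment; what a row does not reach only later rows make up. A row lasts 1/8 s, in which the tool goes at most 62.5 mm and 10.7 degrees, less where a joint would pass 70% of its speed; a pose out of reach is approached as far as the arm can. A call with a gripper value outside its range is refused whole. "claw" is the opening, from -1 (shut) to 1 (fully open), set as the call begins (left out, the last holds). The fingers move at their own pace and stop on an object; the grip force is fixed at half the most. Time passes only in rows, so rows that repeat a pose let the fingers close. It gives the time, the measured TCP pose, the force and the opening at its end, in the units of the state.
- sense(): the state, without advancing time (a new reading comes with each control period).
- snapshot(name): name is "side" or "top" or "wrist"; returns a dict with "frame" (400x640x3 uint8, red, green, blue), "fx", "fy", "cx", "cy" (pixels), "T" (4x4, takes a point from camera to world coordinates). Camera axes: x right, y up, looking along -z (the intrinsics and any distortion apply to the point x, -y, -z); pixel columns grow to the right and rows downward; lengths in m; the calibration is good to about 2 mm. A picture is of the moment at which its call begins. There is no depth.
- hand_in(): hands the job in, once; it reports no verdict.
The state is a dict: "time": time; "joint_pos": joint angles; "qvel": joint speeds; "tau": joint torques, N m; "tcp_pos": TCP position; "orientation": TCP orientation; "force": force on the tool from outside, world axes, zero at the start; "moment": the same for the moment, N m; "finger_gap": finger opening in m.
Only numpy, scipy, OpenCV 4.12 (cv2) and the standard library are available. Lean on these libraries where they do the work, as an engineer would, in place of code of your own. Each camera call takes 0.05 s, during which the arm holds its last target.

TASK

Clear the raised fixture plate for the next weld set-up: with the fingertips, sweep the three loose aluminium offcuts across it and over its edge, so that they all drop into the plain, undivided scrap tray standing against that side (not the divided bolt tray on the other side). Only push them along the plate, at a steady pace so that they drop in and do not fly: do not lift or carry them. Leave the angle gauge and the screw jack where they stand on the plate.

Things in the scene. Friction and masses are not known exactly. Their poses are not given: they have to be found in the camera images.
- plate: raised black steel fixture plate, fixed, a solid block 280 mm (its x) by 300 mm (its y) by 50 mm high, smooth on top (the bores seen in it are plugged flush). Origin at the centre of its underside, on the table; the top is 50 mm above it. The trays stand against its +y and -y edges, which are 150 mm from the origin; nothing stands proud along these edges.
- scrap_tray: plain open sheet-steel tray, empty and undivided, fixed, 260 mm (its x) by 120 mm (its y) outside, walls 3 mm thick and 30 mm high, so 20 mm lower than the plate's top. It stands on the table 2 mm from the plate's +y or -y edge (either, from start to start), its axes parallel to the plate's. Origin at the centre of its underside.
- bolt_tray: tray of the same outer size and height, divided into six pockets with dark clamping bolts lying in them, fixed, against the opposite edge of the plate. Origin at the centre of its underside. No offcut belongs in it.
- bar_end_mid (a point): centre of the flat-bar offcut, an aluminium block 40 mm (its x) by 25 mm (its y) by 16 mm high, about 40 g, lying on the plate at any yaw
- tube_end_mid (a point): centre of the tube offcut, an aluminium ring 34 mm outside, 24 mm inside, 20 mm high, about 30 g, on end on the plate
- angle_end_mid (a point): centre of mass (half-way up) of the angle offcut, an aluminium L seen from above, legs 32 mm long and 5 mm thick, 20 mm high, about 25 g, on end on the plate at any yaw. The L's outer corner lies 10 mm from this point along both its -x and its -y, the leg ends 22 mm along +x and +y
- gauge_mid (a point): centre of the angle gauge, a loose grey metal box 58 x 58 mm and 28 mm high with a dark face and a small blank screen on top, on the strip of the plate farthest from the robot (plate +x). Leave it.
- jack_mid (a point): centre of the small steel screw jack, loose, round, 32 mm across the foot and 42 mm tall, on the same far strip of the plate. Leave it.

How it is judged:
By the outcome, as a careful person would: the job done as asked, in the order asked, and still so for the second after the job is handed in, with the robot touching nothing.
It also fails if it takes over 67 s, if anything falls off the work surface, if the arm or the gripper's body presses on something with over 40 N, if the wrist force passes 120 N, or if a joint passes its speed limit or range.

## Working session

There is one attempt and no reset: what is moved stays moved. The work goes in short steps, Python scripts to look and compute and a tool call to move; the robot and the scene stay as the last step left them, time stands still between calls to the robot, and variables do not carry over. Pictures are saved under pics/ and viewed, and the job is handed in when it is done.

Besides the shell and the picture viewer there is one more tool, called after ">>>" as a command line: name --argument value ..., lists and objects as JSON in quotes. step_arm: Moves the arm, as the interface text tells. Its arguments: {"type":"object","properties":{"commands":{"type":"array"},"claw":{"type":"number"}},"required":["commands"]}

```bash
ls; mkdir -p pics
python3 - <<'E'
from plant import *
import cv2
s=sense();print(s)
try: print(tip_reach)
except Exception as e: print(e)
for n in("top","side"):
    d=snapshot(n);cv2.imwrite(f"pics/{n}0.png",d["frame"][:,:,::-1]);print(n,{k:v for k,v in d.items() if k!="frame"})
E
```

```text
pics
{'time': 0.0, 'joint_pos': array([-1.33841245e+00,  3.53618600e-01,  1.63409975e+00, -1.82872956e-05,
        1.15517047e+00, -2.41242692e-03]), 'qvel': array([ 8.99687636e-04, -8.38235951e-04, -6.62383779e-05, -8.98985627e-04,
        4.21334972e-04,  2.39807880e-04]), 'tau': array([-3.72633614e-03, -5.93856525e+01, -3.34218979e+01,  6.95360731e-02,
        2.33653479e-02, -9.06397918e-05]), 'tcp_pos': array([ 0.14528062, -0.60739404,  0.20799685]), 'orientation': array([-3.14029645e+00,  1.35938543e-05,  2.34803705e-01]), 'force': array([0.63319378, 0.22486399, 0.03423939]), 'moment': array([ 0.01303749,  0.00193957, -0.04467063]), 'finger_gap': 0.09156458995949568}
0.022
top {'fx': 392.48661584010034, 'fy': 392.48661584010034, 'cx': 314.70430152246405, 'cy': 197.88100877195401, 'T': array([[-0.01756284,  0.99089268, -0.1335037 ,  0.44747588],
       [-0.99983669, -0.01797411, -0.00187592,  0.03494165],
       [-0.00425844,  0.13344895,  0.99104654,  0.8005779 ],
       [ 0.        ,  0.        ,  0.        ,  1.        ]])}
side {'fx': 382.5510891553188, 'fy': 382.5510891553188, 'cx': 325.0367158124063, 'cy': 194.89862901340848, 'T': array([[ 0.99050545,  0.0857548 , -0.10744793,  0.47788308],
       [-0.1373395 ,  0.65175924, -0.74588723, -0.55824287],
       [ 0.00606677,  0.75356221,  0.6573486 ,  0.58074666],
       [ 0.        ,  0.        ,  0.        ,  1.        ]])}
```

View pics/top0.png

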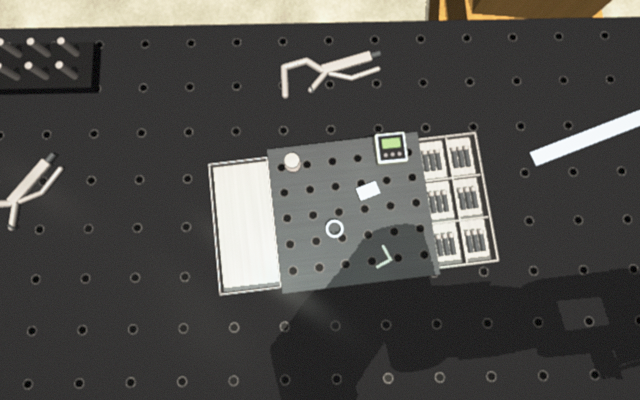

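View pics/side0.png

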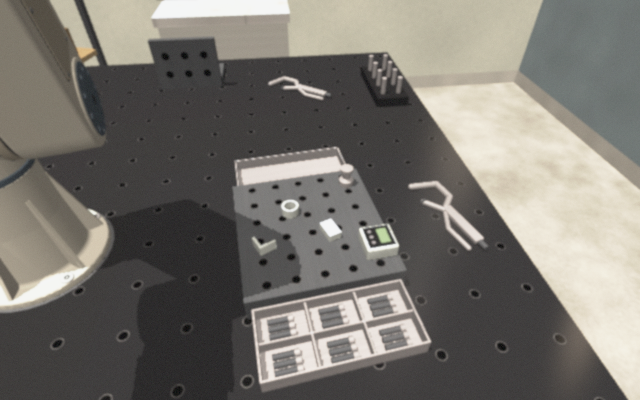

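The scrap tray (plain) is at the left, around (245,227), which is world +y. The offcuts are the bar (368,190), the ring (335,229) and the angle (385,258). The jack is at (292,161) and the gauge at (391,148). I'll zoom in for exact pixels.

```bash
cat > h.py <<'E'
import numpy as np,cv2
def ray(d,u,v,z):
    T=d["T"];r=T[:3,:3]@np.array([(u-d["cx"])/d["fx"],-(v-d["cy"])/d["fy"],-1]);o=T[:3,3]
    return o+r*(z-o[2])/r[2]
def proj(d,p):
    c=np.linalg.inv(d["T"])@np.append(p,1);return d["cx"]+d["fx"]*c[0]/-c[2],d["cy"]+d["fy"]*c[1]/c[2]
E
python3 - <<'E'
import cv2
im=cv2.imread("pics/top0.png")
c=im[125:305,205:445];c=cv2.resize(c,None,fx=3.3,fy=3.3,interpolation=cv2.INTER_CUBIC)
import numpy as np
c=(255*(c/255.)**.6).astype('uint8')
for k in range(210,445,20):
  x=int((k+.5-205)*3.3);cv2.putText(c,str(k),(x,10),0,.4,(0,255,255));cv2.line(c,(x,12),(x,18),(0,255,255))
for k in range(140,305,20):
  y=int((k+.5-125)*3.3);cv2.putText(c,str(k),(0,y),0,.4,(0,255,255));
cv2.imwrite("pics/c0.png",c)
E
```

```text
(no output)
```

View pics/c0.png

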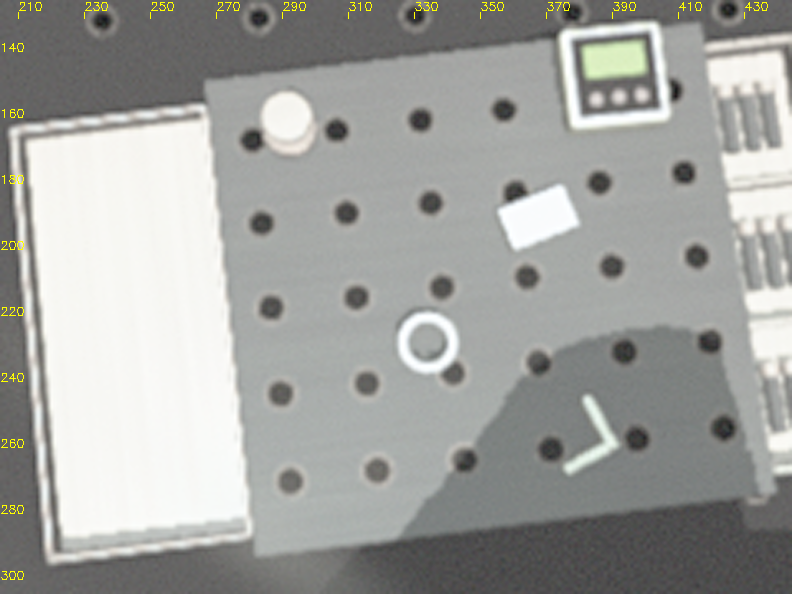

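```bash
cat > m.py <<'E'
from plant import *
from h import *
d=snapshot("top")
f=lambda x,y,z:ray(d,x/3.3+205-.35,y/3.3+125-.35,z)[:2]
P=[f(*p,.05) for p in [(205,80),(700,23),(775,495),(255,557)]]
for p in P: print("plate",p.round(4))
c=np.mean(P,0);print("c",c, [np.linalg.norm(P[i]-P[i-1]).round(4) for i in range(4)])
yd=P[0]-P[1]+P[3]-P[2];yaw=np.arctan2(yd[1],yd[0])-np.pi/2;print("yaw",yaw)
R=np.array([[np.cos(yaw),-np.sin(yaw)],[np.sin(yaw),np.cos(yaw)]])
L=lambda q:((q-c)@R*1000).round(1)
for n,ps,z in [("bar",[(497,212),(563,184),(580,221),(515,250)],.066),("ring",[(428,342)],.07),("ang corner,ends",[(617,443),(587,397),(567,470)],.07),("jack",[(287,117)],.092),("gauge",[(560,30),(660,22),(670,122),(572,130)],.078),("tray",[(10,130),(50,563)],.03)]:
  q=np.array([f(*p,z) for p in ps]);print(n,L(q).tolist(),L(q.mean(0)),q.mean(0).round(4))
E
python3 m.py
```

```text
plate [0.6473 0.1288]
plate [ 0.6768 -0.1672]
plate [ 0.3989 -0.1954]
plate [0.3695 0.1008]
c [ 0.52313805 -0.0332584 ] [np.float64(0.2792), np.float64(0.2975), np.float64(0.2793), np.float64(0.2976)]
yaw 0.09903646602655036
bar [[38.1, -11.3], [49.9, -51.1], [27.4, -57.9], [15.1, -18.7]] [ 32.6 -34.7] [ 0.559  -0.0646]
ring [[-31.4, 37.4]] [-31.4  37.4] [0.4882 0.0008]
ang corner,ends [[-99.4, -60.3], [-72.3, -47.2], [-110.9, -30.6]] [-94.2 -46. ] [ 0.434  -0.0884]
jack [[101.4, 101.4]] [101.4 101.4] [0.6141 0.0777]
gauge [[137.2, -59.6], [135.2, -117.4], [76.3, -114.4], [78.2, -58.4]] [106.7 -87.5] [ 0.638  -0.1098]
tray [[128.0, 271.9], [-131.1, 269.3]] [ -1.5 270.6] [0.4949 0.2359]
```

```bash
cat > p.py <<'E'
from plant import *
import numpy as np
c=np.array([.5231,-.0333]);yaw=.099
R=np.array([[np.cos(yaw),-np.sin(yaw)],[np.sin(yaw),np.cos(yaw)]])
def rep():
  s=sense();p=s["tcp_pos"];print(s["time"],"plate xy mm",((p[:2]-c)@R*1000).round(1),"z",p[2].round(4),"ori",s["orientation"].round(3),"gap",s["finger_gap"],"F",s["force"].round(1))
  return s
def go(px,py,z):
  s=rep();t=np.append(c+R@np.array([px,py])/1000,z);y=s["orientation"][2]
  A=np.array([[np.cos(y),np.sin(y),0],[np.sin(y),-np.cos(y),0],[0,0,-1]])
  print("shift",(A.T@(t-s["tcp_pos"])).round(4),"turn",-(yaw+np.pi/2-y),"norm",np.linalg.norm(t-s["tcp_pos"]))
E
python3 -c "
from p import *
go(-97,-88,.15)"
```

```text
0.15 plate xy mm [-432.7 -534.1] z 0.2081 ori [-3.141  0.     0.235] gap 0.09176238871128507 F [ 0.5 -0.5 -0.1]
shift [ 0.393  -0.3965  0.0581] turn -1.4349807593547272 norm 0.5612756789436062
```

>>> step_arm --commands '[0.02, -0.02, 0, -0.1, 0.06, -0.06, 0, -0.27, 0.1, -0.1, 0, -0.44, 0.14, -0.14, 0, -0.61, 0.18, -0.18, 0, -0.78, 0.22, -0.22, 0, -0.95, 0.26, -0.26, 0, -1.12, 0.29, -0.29, 0, -1.29]' --claw -0.7

```text
time: 1.15
tcp_pos: [0.3606, -0.2564, 0.2087]
orientation: [3.141, -0.0, 1.531]
force: [-0.4, -0.6, 0.4]
finger_gap: 0.0144
```

```bash
python3 -c "
from p import *
go(-97,-88,.15)"
```

```text
1.15 plate xy mm [-183.7 -205.9] z 0.2087 ori [ 3.141 -0.     1.531] gap 0.014420744845838263 F [-0.4 -0.6  0.4]
shift [0.1288 0.0696 0.0587] turn -0.13870230643954806 norm 0.15771777536714404
```

>>> step_arm --commands '[0.05, 0.025, 0.02, -0.05, 0.1, 0.05, 0.045, -0.1, 0.129, 0.07, 0.059, -0.139, 0.129, 0.07, 0.059, -0.139, 0.129, 0.07, 0.059, -0.139]'

```text
time: 1.78
tcp_pos: [0.4355, -0.1329, 0.1498]
orientation: [-3.141, 0.0, 1.664]
force: [0.7, 0.1, 0.4]
finger_gap: 0.0137
```

```bash
python3 -c "
from p import *
import cv2
from h import *
go(-97,-85,.078)
d=snapshot('top');c=cv2.resize(d['frame'][125:305,205:445,::-1],None,fx=3.3,fy=3.3,interpolation=2);cv2.imwrite('pics/t1.png',c)
d=snapshot('wrist');cv2.imwrite('pics/w1.png',d['frame'][:,:,::-1])"
```

```text
1.775 plate xy mm [-97.  -90.5] z 0.1498 ori [-3.141  0.     1.664] gap 0.013737845673122575 F [0.7 0.1 0.4]
shift [ 0.0055 -0.0001  0.0718] turn -0.005805020913113745 norm 0.07196814423335726
```

View pics/w1.png

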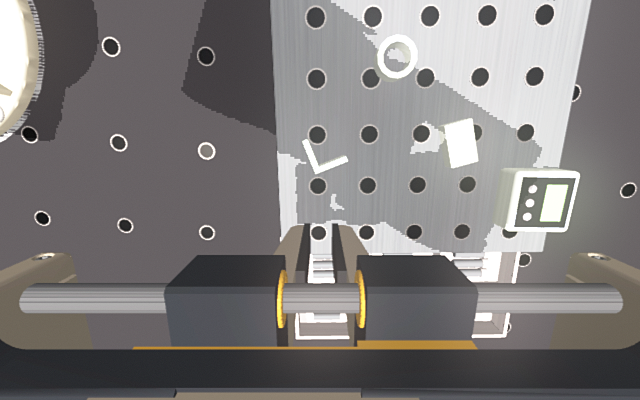

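View pics/t1.png

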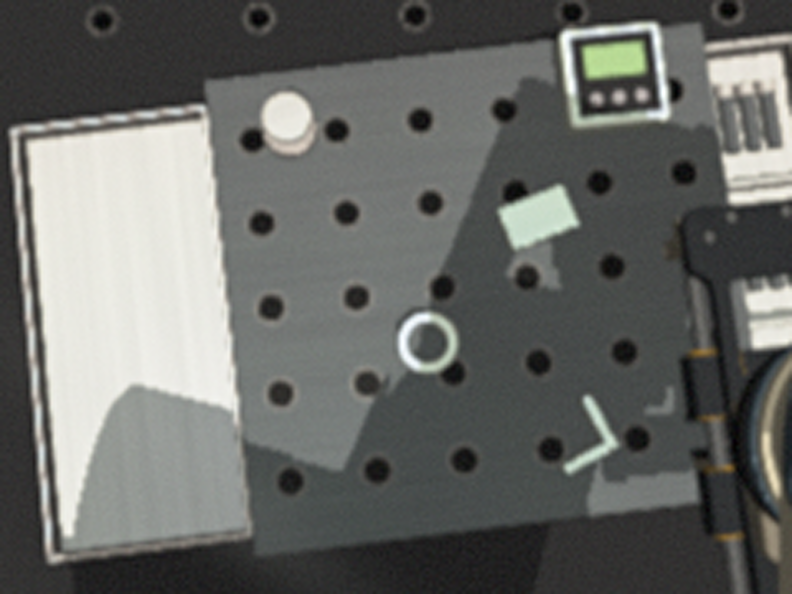

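The wrist view shows the angle's corner at (318,172), straight ahead of the fingertips, and the plate behind it is clear. Next is to go down and push.

>>> step_arm --commands '[0, 0, 0.03, -0.006, 0, 0, 0.06, -0.006, 0, 0, 0.072, -0.006, 0, 0, 0.072, -0.006, 0.008, 0, 0.072, -0.006, 0.018, 0, 0.072, -0.006, 0.028, 0, 0.072, -0.006, 0.038, 0, 0.072, -0.006]'

```text
time: 2.88
tcp_pos: [0.4324, -0.094, 0.078]
orientation: [3.141, 0.0, 1.67]
force: [-0.4, 0.1, -0.2]
finger_gap: 0.0138
```

>>> step_arm --commands '[0.01, 0, 0, 0, 0.02, 0, 0, 0, 0.03, 0, 0, 0, 0.04, 0, 0, 0, 0.05, 0, 0, 0, 0.06, 0, 0, 0, 0.07, 0, 0, 0, 0.08, 0, 0, 0]'

```text
time: 3.88
tcp_pos: [0.4243, -0.0146, 0.0777]
orientation: [3.142, 0.0, 1.67]
force: [-0.1, -0.1, -1.0]
finger_gap: 0.0137
```

```bash
cat > pic.py <<'E'
import sys
from p import *
import cv2
n=sys.argv[1]
rep()
d=snapshot('top');a=cv2.resize(d['frame'][125:305,205:445,::-1],None,fx=2,fy=2,interpolation=2)
d=snapshot('wrist');b=cv2.resize(d['frame'][:,:,::-1],(0,0),fx=.49,fy=.49)
o=np.zeros((360,800,3),'uint8');o[:,:480]=a;o[:b.shape[0],480:480+b.shape[1]]=b[:,:320];cv2.imwrite(f'pics/{n}.png',o)
E
python3 pic.py a1
```

```text
3.875 plate xy mm [-96.4  28.4] z 0.0777 ori [3.142 0.    1.67 ] gap 0.013680536176442559 F [-0.1 -0.1 -1. ]
```

View pics/a1.png

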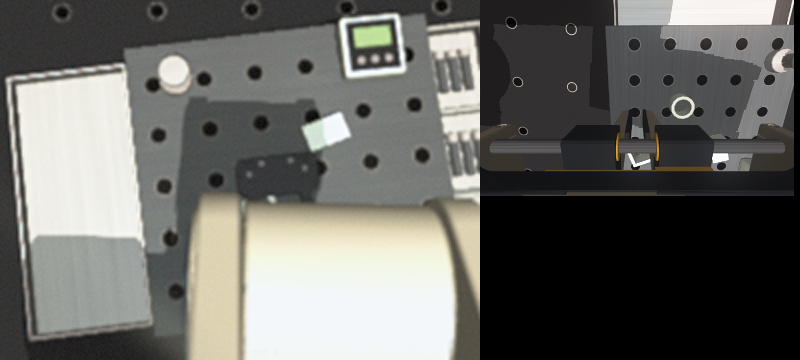

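Run:
```python
from plant import *
import cv2
d=snapshot('wrist');cv2.imwrite('pics/w2.png',d['frame'][:,:,::-1])
d=snapshot('side');cv2.imwrite('pics/s2.png',cv2.resize(d['frame'][100:320,200:440,::-1],None,fx=2.7,fy=2.7,interpolation=2))
```

```text
(no output)
```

View pics/w2.png

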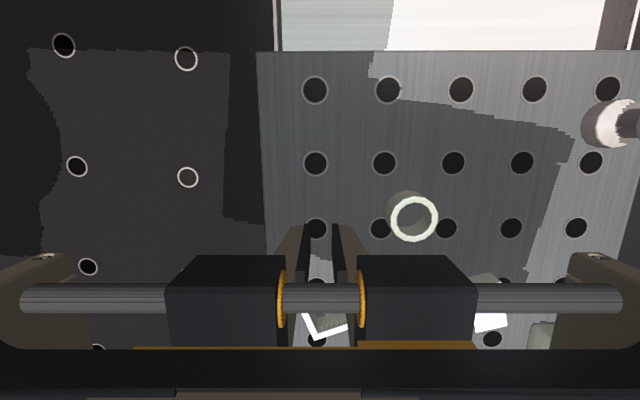

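View pics/s2.png

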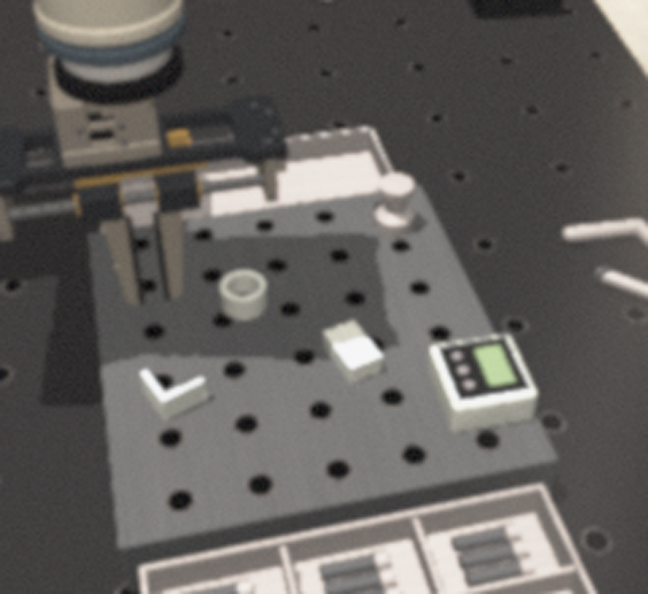

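Run:
```python
from p import *
from h import *
s=rep();p=s["tcp_pos"];print(s["joint_pos"])
d=snapshot('side');w=snapshot('wrist')
for z in (.05,.0557,.065,.075,.085,.1):
  for dx in(-.015,.015):
    q=np.append(p[:2]+R@np.array([dx,0]),z);u,v=proj(d,q);a=proj(w,q);print(z,dx,"sidecrop",((u-200)*2.7),(v-100)*2.7,"wrist",a)
for z in(.07,):
  for q in[(-99,-60),(-31,37),(33,-35),(101,101)]:
    g=np.append(c+R@np.array(q)/1000,z);u,v=proj(d,g);print(q,(u-200)*2.7,(v-100)*2.7,proj(w,g))
```

```text
4.075 plate xy mm [-96.4  27.9] z 0.0777 ori [3.142 0.    1.67 ] gap 0.013733993305212456 F [ 1.  -0.6  0.2]
[-3.90021585e-02  2.36268934e-01  2.16136758e+00 -9.56756166e-05
  7.43907923e-01 -1.38605521e-01]
0.05 -0.015 sidecrop 136.2428706919008 329.33574467825133 wrist (np.float64(300.62924592471495), np.float64(222.97126607886904))
0.05 0.015 sidecrop 177.80518365275051 322.6291425360517 wrist (np.float64(339.7554938040134), np.float64(222.9833996660652))
0.0557 -0.015 sidecrop 135.2739820693774 323.724365101788 wrist (np.float64(300.10175086524447), np.float64(225.39136466145575))
0.0557 0.015 sidecrop 177.05172793724896 317.0248302976162 wrist (np.float64(340.2674469630586), np.float64(225.40353264682804))
0.065 -0.015 sidecrop 133.67197705387326 314.44625199733304 wrist (np.float64(299.17820127288684), np.float64(229.62852483819157))
0.065 0.015 sidecrop 175.80605007576375 307.75929877314917 wrist (np.float64(341.1637778728903), np.float64(229.64071715918928))
0.075 -0.015 sidecrop 131.91941824302327 304.29619708994716 wrist (np.float64(298.0869717428792), np.float64(234.634985
[... 391 characters left out ...]
))
0.1 -0.015 sidecrop 127.39658202411066 278.1019058200218 wrist (np.float64(294.7980380087323), np.float64(249.72430908633223))
0.1 0.015 sidecrop 170.92790998781584 271.4749895121991 wrist (np.float64(345.4147181716967), np.float64(249.73599469508963))
(-99, -60) 164.15542229521657 398.1273698040931 (np.float64(316.76818841657047), np.float64(339.5000232910252))
(-31, 37) 242.72793472943735 283.3971849176614 (np.float64(414.99632943654274), np.float64(219.61382506920862))
(33, -35) 351.92495461499425 337.8814109424802 (np.float64(492.37702958658673), np.float64(311.136330654116))
(101, 101) 392.8378191512287 204.9643322478492 (np.float64(630.9366870800512), np.float64(123.48524872199545))
```

The side view shows the angle unmoved: the fingertips passed over it. In that view the tips project to z≈0.075 to 0.08, not the 0.056 that tip_reach gives. I'll lower in small steps on this clear spot while watching the force.

>>> step_arm --commands '[0, 0, 0.003, 0, 0, 0, 0.006, 0, 0, 0, 0.009, 0, 0, 0, 0.011, 0, 0, 0, 0.012, 0, 0, 0, 0.012, 0]'

```text
time: 4.92
tcp_pos: [0.4244, -0.0152, 0.0656]
orientation: [-3.141, -0.0, 1.67]
force: [0.0, 0.1, 0.0]
finger_gap: 0.0137
```

Run:
```python
from p import *
rep()
import cv2
d=snapshot('side');cv2.imwrite('pics/s3.png',cv2.resize(d['frame'][140:240,220:320,::-1],None,fx=6,fy=6,interpolation=2))
```

```text
4.925 plate xy mm [-96.5  27.7] z 0.0656 ori [-3.141 -0.     1.67 ] gap 0.01373761229872453 F [0.  0.1 0. ]
```

View pics/s3.png

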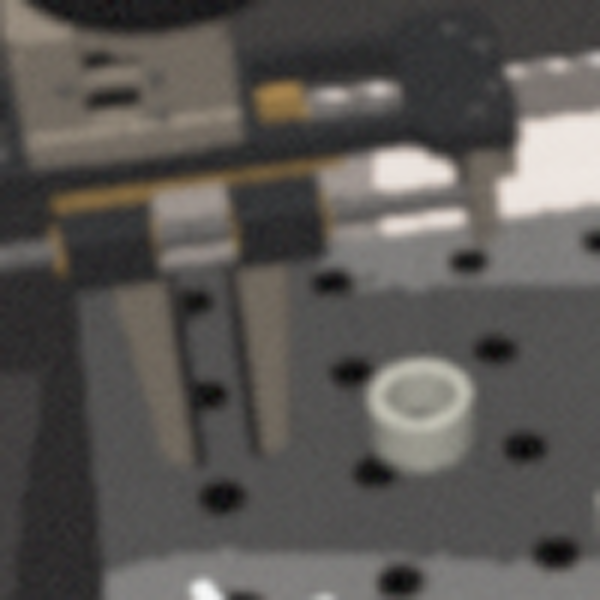

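Run:
```python
from p import *
from h import *
s=rep();p=s["tcp_pos"]
d=snapshot('side')
for dy in(-.01,0):
 for z in (.05,.055,.06,.065,.07):
  q=np.append(p[:2]+R@np.array([.012,dy]),z);u,v=proj(d,q);print(dy,z,(u-220)*6,(v-140)*6)
```

```text
4.975 plate xy mm [-96.4  27.7] z 0.0657 ori [-3.142 -0.     1.67 ] gap 0.014133618856877176 F [ 0.2  0.1 -0.6]
-0.01 0.05 269.555858139596 499.9987946121467
-0.01 0.055 268.0474892144141 489.0656982039682
-0.01 0.06 266.52565660227174 478.03501307920726
-0.01 0.065 264.99017922992493 466.9054267663482
-0.01 0.07 263.4408727624974 455.67560315263734
0 0.05 265.897008399019 478.75454403320794
0 0.055 264.3873139261341 467.8350529178053
0 0.06 262.86427648930703 456.8190532843982
0 0.065 261.3277184119278 445.7052600132473
0 0.07 259.7774588487018 434.4923650657929
```

>>> step_arm --commands '[0, 0, 0.001, 0, 0, 0, 0.002, 0, 0, 0, 0.003, 0, 0, 0, 0.003, 0]'

```text
time: 5.52
tcp_pos: [0.4243, -0.0152, 0.0626]
orientation: [-3.141, -0.0, 1.67]
force: [1.2, 0.5, -0.0]
finger_gap: 0.0139
```

>>> step_arm --commands '[0, 0, 0.001, 0, 0, 0, 0.002, 0, 0, 0, 0.003, 0, 0, 0, 0.003, 0]'

```text
time: 6.02
tcp_pos: [0.4243, -0.0153, 0.0596]
orientation: [-3.141, -0.0, 1.67]
force: [0.5, 0.1, -0.9]
finger_gap: 0.0137
```

>>> step_arm --commands '[0, 0, 0.001, 0, 0, 0, 0.002, 0, 0, 0, 0.002, 0]'

```text
time: 6.4
tcp_pos: [0.4243, -0.0152, 0.0576]
orientation: [-3.141, -0.0, 1.67]
force: [0.3, 0.2, -0.6]
finger_gap: 0.0137
```

Run:
```python
from p import *
rep()
import cv2
d=snapshot('side');cv2.imwrite('pics/s4.png',cv2.resize(d['frame'][140:240,220:320,::-1],None,fx=6,fy=6,interpolation=2))
```

```text
6.4 plate xy mm [-96.5  27.7] z 0.0576 ori [-3.141 -0.     1.67 ] gap 0.013693174489527839 F [ 0.3  0.2 -0.6]
```

View pics/s4.png

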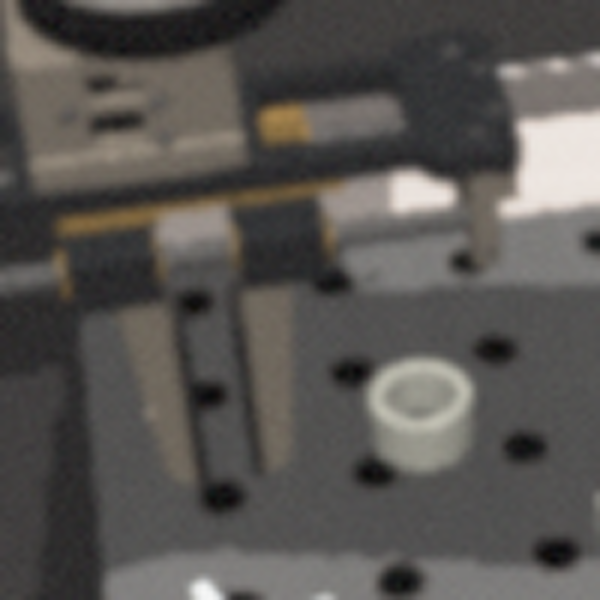

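>>> step_arm --commands '[0, 0, 0.001, 0, 0, 0, 0.002, 0, 0, 0, 0.002, 0]'

```text
time: 6.82
tcp_pos: [0.4244, -0.0153, 0.0556]
orientation: [-3.141, -0.0, 1.67]
force: [-0.6, 0.7, 0.1]
finger_gap: 0.0141
```

>>> step_arm --commands '[0, 0, 0.001, 0, 0, 0, 0.002, 0, 0, 0, 0.002, 0]'

```text
time: 7.2
tcp_pos: [0.4243, -0.0152, 0.0536]
orientation: [-3.141, -0.0, 1.67]
force: [0.2, -0.0, -0.7]
finger_gap: 0.0141
```

Run:
```python
from p import *
from h import *
s=rep();p=s["tcp_pos"]
d=snapshot('side')
for z in (.08,.1,.12,.14):
  q=np.append(p[:2]+R@np.array([.09,0]),z);u,v=proj(d,q);print(z,(u-220)*6,(v-140)*6)
```

```text
7.2 plate xy mm [-96.5  27.7] z 0.0536 ori [-3.141 -0.     1.67 ] gap 0.01405377167854303 F [ 0.2 -0.  -0.7]
0.08 497.1740374076302 374.2494356361127
0.1 495.1636798814724 327.7674048059736
0.12 493.079740964321 279.58407834050587
0.14 490.9181056034073 229.60431096968802
```

>>> step_arm --commands '[0, 0, 0.001, 0, 0, 0, 0.001, 0]'

```text
time: 7.5
tcp_pos: [0.4243, -0.0153, 0.0526]
orientation: [-3.141, -0.0, 1.67]
force: [-0.8, 1.0, -0.9]
finger_gap: 0.0137
```

>>> step_arm --commands '[0, 0, 0.001, 0, 0, 0, 0.001, 0]'

```text
time: 7.75
tcp_pos: [0.4244, -0.0153, 0.0516]
orientation: [-3.142, -0.0, 1.67]
force: [0.0, -0.1, -0.4]
finger_gap: 0.0139
```

Run:
```python
from p import *
rep()
import cv2
d=snapshot('side');cv2.imwrite('pics/s5.png',cv2.resize(d['frame'][140:240,220:320,::-1],None,fx=6,fy=6,interpolation=2))
```

```text
7.75 plate xy mm [-96.5  27.7] z 0.0516 ori [-3.142 -0.     1.67 ] gap 0.013885894496499745 F [ 0.  -0.1 -0.4]
```

View pics/s5.png

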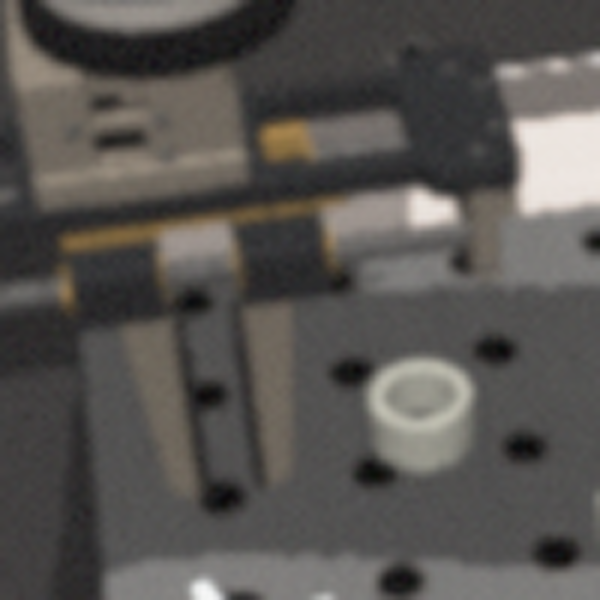

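>>> step_arm --commands '[0, 0, 0.001, 0, 0, 0, 0.001, 0]'

```text
time: 8.05
tcp_pos: [0.4244, -0.0152, 0.0506]
orientation: [-3.142, -0.0, 1.67]
force: [0.3, 0.1, -0.6]
finger_gap: 0.0142
```

>>> step_arm --commands '[0, 0, 0.001, 0, 0, 0, 0.001, 0]'

```text
time: 8.3
tcp_pos: [0.4243, -0.0153, 0.0496]
orientation: [-3.141, -0.0, 1.67]
force: [-0.1, 1.2, -0.9]
finger_gap: 0.014
```

Still no contact with TCP z at 0.0496, so the tips stand a few mm behind the TCP, not 22 mm ahead. The images give about z 0.053, which is a good pushing height. I'll go back behind the angle and repeat the push.

>>> step_arm --commands '[0, 0, -0.035, 0, -0.02, 0, -0.05, 0, -0.07, 0, -0.05, 0, -0.116, 0, -0.05, 0, -0.116, 0, -0.04, 0, -0.116, 0, -0.02, 0, -0.116, 0, 0, 0, -0.116, 0, 0, 0]'

```text
time: 9.3
tcp_pos: [0.4342, -0.1295, 0.0483]
orientation: [-3.138, -0.002, 1.67]
force: [-0.6, 0.4, -0.4]
finger_gap: 0.0136
```

>>> step_arm --commands '[0.006, 0, 0, 0, 0.015, 0, 0, 0, 0.025, 0, 0, 0, 0.035, 0, 0, 0, 0.045, 0, 0, 0, 0.055, 0, 0, 0, 0.065, 0, 0, 0]'

```text
time: 10.18
tcp_pos: [0.4294, -0.0653, 0.0497]
orientation: [3.142, -0.0, 1.67]
force: [-0.2, 0.3, -0.1]
finger_gap: 0.0139
```

Run:
```python
from p import *
rep()
import cv2
d=snapshot('side');cv2.imwrite('pics/s6.png',cv2.resize(d['frame'][100:320,200:440,::-1],None,fx=2.7,fy=2.7,interpolation=2))
```

```text
10.175 plate xy mm [-96.4 -22.6] z 0.0497 ori [ 3.142 -0.     1.67 ] gap 0.013882793361181145 F [-0.2  0.3 -0.1]
```

View pics/s6.png

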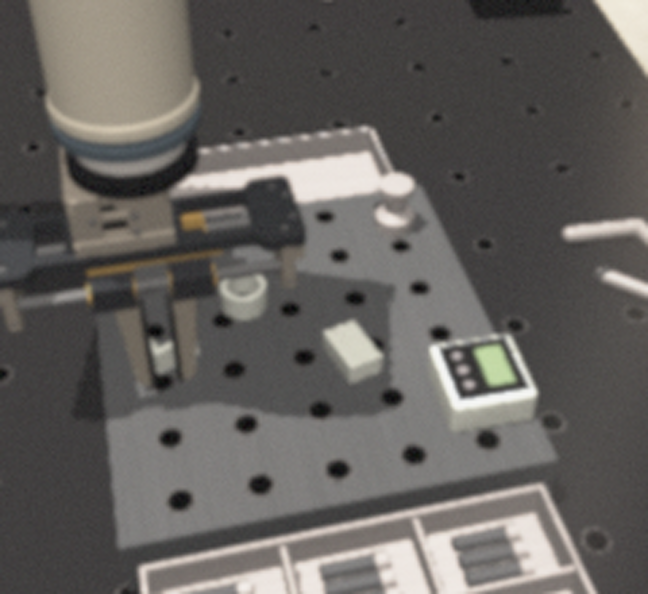

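The angle is now being pushed, seen through the finger gap at (160,355). I'll carry on.

>>> step_arm --commands '[0.01, 0, 0, 0, 0.02, 0, 0, 0, 0.03, 0, 0, 0, 0.04, 0, 0, 0, 0.05, 0, 0, 0, 0.06, 0, 0, 0, 0.07, 0, 0, 0, 0.08, 0, 0, 0]'

```text
time: 11.22
tcp_pos: [0.4215, 0.0143, 0.0497]
orientation: [3.142, -0.0, 1.67]
force: [-0.4, 0.7, -0.6]
finger_gap: 0.014
```

```bash
cat > pic2.py <<'E'
import sys
from p import *
import cv2
n=sys.argv[1]
rep()
d=snapshot('side');a=cv2.resize(d['frame'][130:290,210:410,::-1],None,fx=2.4,fy=2.4,interpolation=2)
d=snapshot('wrist');b=cv2.resize(d['frame'][:,:,::-1],(0,0),fx=.49,fy=.49)
o=np.zeros((384,800,3),'uint8');o[:,:480]=a;o[:b.shape[0],480:480+b.shape[1]]=b[:,:320];cv2.imwrite(f'pics/{n}.png',o)
E
python3 pic2.py b1
```

```text
11.225 plate xy mm [-96.4  57.4] z 0.0497 ori [ 3.142 -0.     1.67 ] gap 0.014019459348531415 F [-0.4  0.7 -0.6]
```

View pics/b1.png

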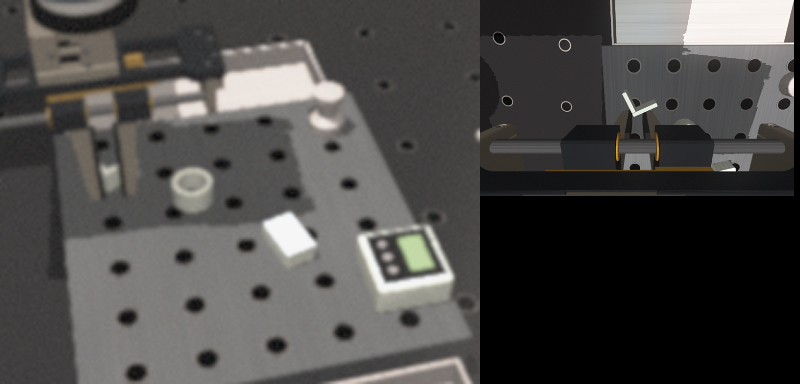

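The angle is cradled ahead of the fingers at (637,105) in the wrist view. The ring is untouched, so I'll push on to the edge.

>>> step_arm --commands '[0.01, 0, 0, 0, 0.02, 0, 0, 0, 0.03, 0, 0, 0, 0.04, 0, 0, 0, 0.05, 0, 0, 0, 0.06, 0, 0, 0, 0.07, 0, 0, 0, 0.078, 0, 0, 0]'

```text
time: 12.32
tcp_pos: [0.4137, 0.0919, 0.0497]
orientation: [-3.142, 0.0, 1.67]
force: [0.2, -0.3, 0.1]
finger_gap: 0.0137
```

>>> step_arm --commands '[0.008, 0, 0, 0, 0.016, 0, 0, 0, 0.024, 0, 0, 0, 0.03, 0, 0, 0, 0.032, 0, 0, 0, 0.032, 0, 0, 0]'

```text
time: 13.08
tcp_pos: [0.4106, 0.1231, 0.0497]
orientation: [-3.142, 0.0, 1.67]
force: [0.4, -0.3, -0.0]
finger_gap: 0.0137
```

```bash
python3 pic2.py b2
```

```text
13.075 plate xy mm [-96.5 166.8] z 0.0497 ori [-3.142  0.     1.67 ] gap 0.013668443512405959 F [ 0.4 -0.3 -0. ]
```

View pics/b2.png

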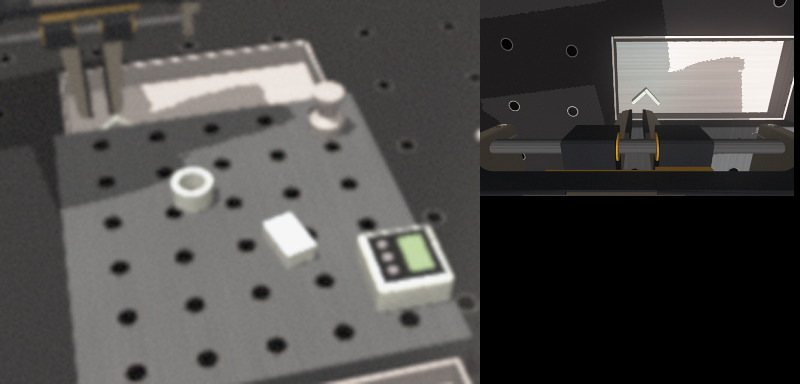

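>>> step_arm --commands '[0, 0, -0.035, 0, -0.02, 0.02, -0.05, 0, -0.07, 0.05, -0.05, 0, -0.13, 0.0655, -0.05, 0, -0.172, 0.0655, -0.05, 0, -0.172, 0.0655, -0.05, 0, -0.172, 0.0655, -0.05, 0]'

```text
time: 14.05
tcp_pos: [0.4924, -0.0415, 0.0995]
orientation: [-3.141, -0.0, 1.669]
force: [-0.9, -0.3, -0.3]
finger_gap: 0.0139
```

```bash
python3 -c "
from p import *
go(-31,-5,.0498)"; python3 pic.py b3
```

```text
14.05 plate xy mm [-31.3  -5.2] z 0.0995 ori [-3.141 -0.     1.669] gap 0.01389941292178468 F [-0.9 -0.3 -0.3]
shift [0.0002 0.0003 0.0497] turn -0.0011113062448540045 norm 0.04974273880242971
14.05 plate xy mm [-31.3  -5.2] z 0.0995 ori [-3.141 -0.     1.669] gap 0.01389941292178468 F [-0.9 -0.3 -0.3]
```

View pics/b3.png

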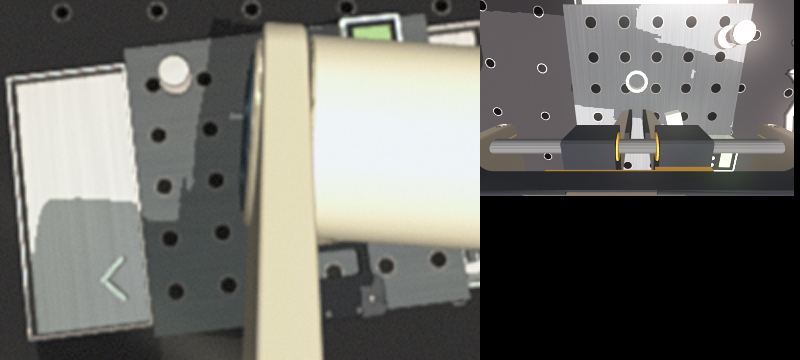

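The angle lies well inside the tray at (112,278), and the ring is straight ahead of the fingers. The ring is next.

>>> step_arm --commands '[0, 0, 0.025, 0, 0, 0, 0.045, 0, 0, 0, 0.05, 0, 0.005, 0, 0.05, 0, 0.013, 0, 0.05, 0, 0.023, 0, 0.05, 0, 0.033, 0, 0.05, 0, 0.043, 0, 0.05, 0]'

```text
time: 15.15
tcp_pos: [0.4886, 0.002, 0.0499]
orientation: [3.141, 0.0, 1.67]
force: [-0.8, -0.5, 0.2]
finger_gap: 0.0135
```

>>> step_arm --commands '[0.01, 0, 0, 0, 0.02, 0, 0, 0, 0.03, 0, 0, 0, 0.04, 0, 0, 0, 0.05, 0, 0, 0, 0.06, 0, 0, 0, 0.07, 0, 0, 0]'

```text
time: 16.02
tcp_pos: [0.4816, 0.0715, 0.0497]
orientation: [3.142, 0.0, 1.67]
force: [-0.4, -0.3, 0.4]
finger_gap: 0.0139
```

```bash
python3 pic2.py b4
```

```text
16.025 plate xy mm [-30.9 108.4] z 0.0497 ori [3.142 0.    1.67 ] gap 0.013940557022294684 F [-0.4 -0.3  0.4]
```

View pics/b4.png

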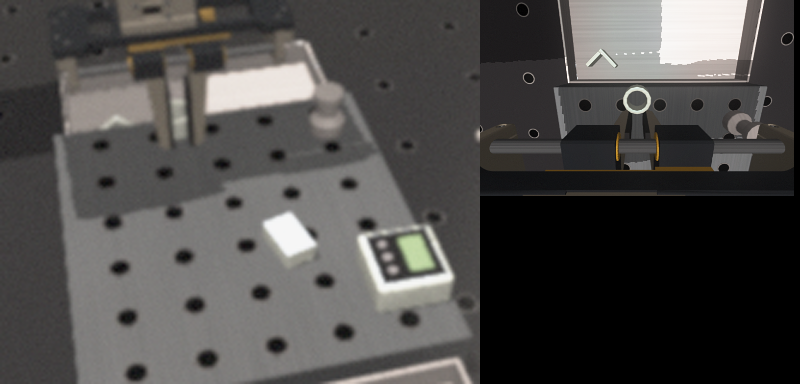

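>>> step_arm --commands '[0.01, 0, 0, 0, 0.02, 0, 0, 0, 0.03, 0, 0, 0, 0.04, 0, 0, 0, 0.048, 0, 0, 0, 0.055, 0, 0, 0, 0.06, 0, 0, 0, 0.06, 0, 0, 0]'

```text
time: 17.12
tcp_pos: [0.4758, 0.1308, 0.0497]
orientation: [3.141, -0.0, 1.67]
force: [0.7, -0.1, 0.4]
finger_gap: 0.0137
```

```bash
python3 pic2.py b5
```

```text
17.125 plate xy mm [-30.9 168. ] z 0.0497 ori [ 3.141 -0.     1.67 ] gap 0.013703653330065544 F [ 0.7 -0.1  0.4]
```

View pics/b5.png

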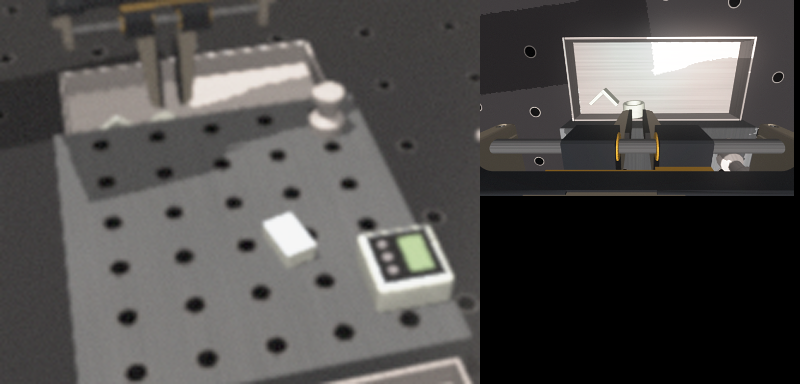

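>>> step_arm --commands '[0, 0, -0.04, 0, -0.03, 0.01, -0.05, 0, -0.08, 0.03, -0.05, 0, -0.14, 0.05, -0.05, 0, -0.2, 0.068, -0.05, 0, -0.25, 0.068, -0.05, 0, -0.25, 0.068, -0.05, 0, -0.25, 0.068, -0.05, 0]'

```text
time: 18.23
tcp_pos: [0.5675, -0.1114, 0.0994]
orientation: [-3.141, -0.0, 1.669]
force: [-0.2, 0.3, 0.3]
finger_gap: 0.0142
```

```bash
python3 -c "
from p import *
go(36,-82,.0498)"; python3 pic.py b6
```

```text
18.225 plate xy mm [ 36.5 -82.1] z 0.0994 ori [-3.141 -0.     1.669] gap 0.014207567885615734 F [-0.2  0.3  0.3]
shift [ 0.0001 -0.0005  0.0496] turn -0.001123206336523186 norm 0.04962628804004873
18.225 plate xy mm [ 36.5 -82.1] z 0.0994 ori [-3.141 -0.     1.669] gap 0.014207567885615734 F [-0.2  0.3  0.3]
```

View pics/b6.png

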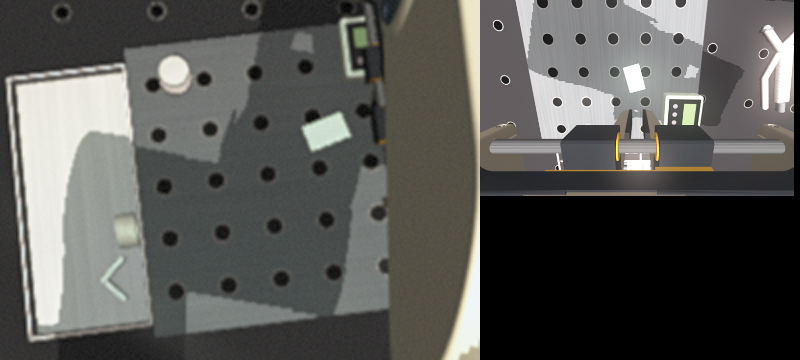

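The ring is in the tray at (125,230), and the bar is unmoved ahead of the fingers with the gauge clear to the right. The bar is the last one.

>>> step_arm --commands '[0, -0.001, 0.025, 0, 0, -0.001, 0.045, 0, 0, -0.001, 0.0497, 0, 0.005, -0.001, 0.0497, 0, 0.013, -0.001, 0.0497, 0, 0.023, -0.001, 0.0497, 0, 0.033, -0.001, 0.0497, 0, 0.043, -0.001, 0.0497, 0]'

```text
time: 19.32
tcp_pos: [0.5629, -0.0681, 0.0502]
orientation: [3.141, 0.0, 1.67]
force: [0.0, -0.5, 0.8]
finger_gap: 0.0143
```

>>> step_arm --commands '[0.01, 0, 0, 0, 0.02, 0, 0, 0, 0.03, 0, 0, 0, 0.04, 0, 0, 0, 0.05, 0, 0, 0, 0.06, 0, 0, 0, 0.07, 0, 0, 0]'

```text
time: 20.2
tcp_pos: [0.5559, 0.0015, 0.05]
orientation: [-3.142, -0.0, 1.67]
force: [0.8, -0.3, 0.6]
finger_gap: 0.0138
```

```bash
python3 pic2.py b7
```

```text
20.2 plate xy mm [36.  31.4] z 0.05 ori [-3.142 -0.     1.67 ] gap 0.013838442356526525 F [ 0.8 -0.3  0.6]
```

View pics/b7.png

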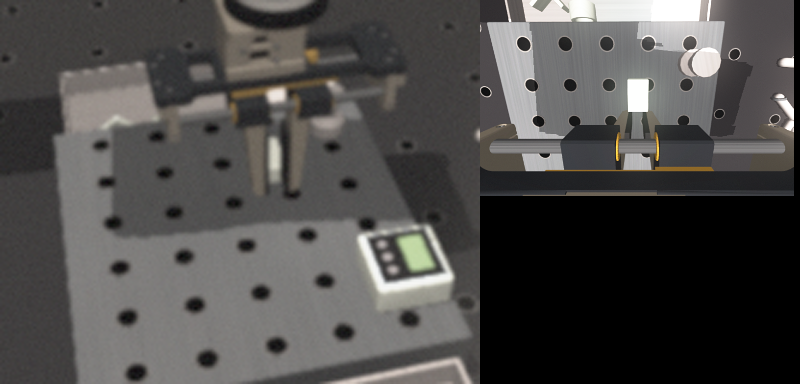

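Run:
```python
from p import *
from h import *
s=rep();p=s["tcp_pos"]
d=snapshot('side')
for z in (.08,.1,.11,.12,.13):
 for dy in(-.012,0,.012):
  q=np.append(p[:2]+R@np.array([.088,dy]),z);u,v=proj(d,q);print(z,dy,(u-210)*2.4,(v-130)*2.4)
```

```text
20.3 plate xy mm [36.  31.7] z 0.05 ori [-3.141 -0.     1.671] gap 0.013651236846706046 F [-0.7  0.1  0.5]
0.08 -0.012 379.1646022163755 155.92881922474
0.08 0 374.63995809707154 146.7820923416806
0.08 0.012 370.2171755359401 137.84128217337712
0.1 -0.012 381.12196155446156 137.46361597627708
0.1 0 376.4961734216714 128.3721131709132
0.1 0.012 371.9763093320667 119.48879299478644
0.11 -0.012 382.1266284523158 127.98585780233843
0.11 0 377.4486375307876 118.92555587912315
0.11 0.012 372.87869225101446 110.07451604132291
0.12 -0.012 383.14923902302706 118.33882382917307
0.12 0 378.4179124534271 109.31226861656562
0.12 0.012 373.796816527167 100.49601446299411
0.13 -0.012 384.1902783178045 108.51793821371182
0.13 0 379.40444721376184 99.52779795289732
0.13 0.012 374.7310976780246 90.74895329651191
```

The bar is square against both fingers at (638,95). The body clears the jack by over 20 mm, so I'll continue to the edge.

>>> step_arm --commands '[0.01, 0, 0, 0, 0.02, 0, 0, 0, 0.03, 0, 0, 0, 0.04, 0, 0, 0, 0.05, 0, 0, 0, 0.06, 0, 0, 0, 0.07, 0, 0, 0, 0.08, 0, 0, 0]'

```text
time: 21.35
tcp_pos: [0.548, 0.0811, 0.05]
orientation: [3.142, -0.0, 1.67]
force: [-0.2, -0.3, 0.5]
finger_gap: 0.0136
```

>>> step_arm --commands '[0.009, 0, 0, 0, 0.018, 0, 0, 0, 0.027, 0, 0, 0, 0.036, 0, 0, 0, 0.045, 0, 0, 0, 0.052, 0, 0, 0, 0.057, 0, 0, 0, 0.057, 0, 0, 0]'

```text
time: 22.35
tcp_pos: [0.5424, 0.1374, 0.05]
orientation: [-3.142, 0.0, 1.67]
force: [-0.9, -0.7, -0.6]
finger_gap: 0.0141
```

```bash
python3 pic2.py b8
```

```text
22.35 plate xy mm [ 36.1 168. ] z 0.05 ori [-3.142  0.     1.67 ] gap 0.014066555897685773 F [-0.9 -0.7 -0.6]
```

View pics/b8.png

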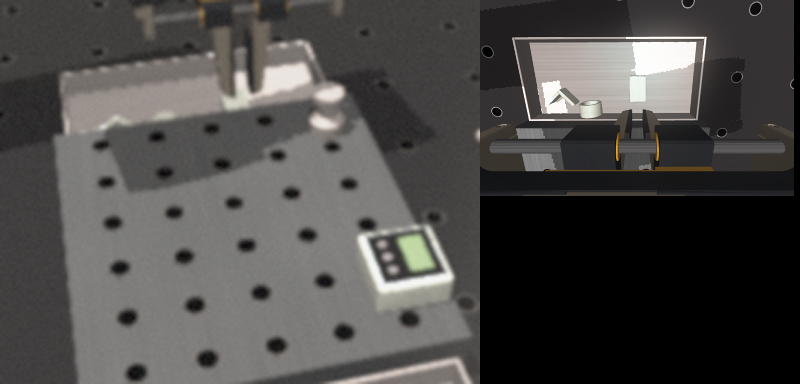

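>>> step_arm --commands '[0, 0, -0.04, 0, 0, 0, -0.09, 0, -0.03, 0, -0.13, 0, -0.09, -0.02, -0.15, 0, -0.15, -0.05, -0.15, 0, -0.21, -0.08, -0.15, 0, -0.26, -0.1, -0.15, 0, -0.3, -0.12, -0.15, 0]'

```text
time: 23.45
tcp_pos: [0.4516, -0.1756, 0.2002]
orientation: [3.141, 0.0, 1.669]
force: [-0.8, -0.1, 0.6]
finger_gap: 0.0141
```

>>> step_arm --commands '[-0.03, 0, 0, 0, -0.06, 0, 0, 0, -0.06, 0, 0, 0, -0.06, 0, 0, 0]'

```text
time: 23.95
tcp_pos: [0.4582, -0.2325, 0.1998]
orientation: [-3.141, -0.001, 1.669]
force: [0.4, 0.7, -0.2]
finger_gap: 0.0143
```

```bash
python3 pic.py b9;python3 pic2.py b10
```

```text
23.95 plate xy mm [ -84.3 -191.8] z 0.1998 ori [-3.141e+00 -1.000e-03  1.669e+00] gap 0.01426906101966694 F [ 0.4  0.7 -0.2]
24.05 plate xy mm [ -84.1 -191.4] z 0.1999 ori [-3.141 -0.     1.67 ] gap 0.013431632597627866 F [-0.   0.  -0.4]
```

View pics/b9.png

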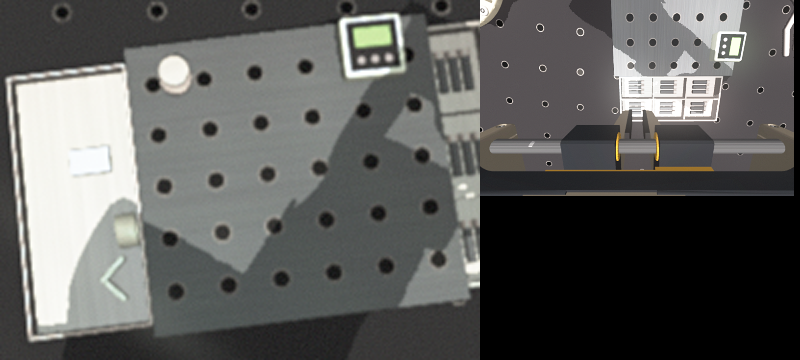

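View pics/b10.png

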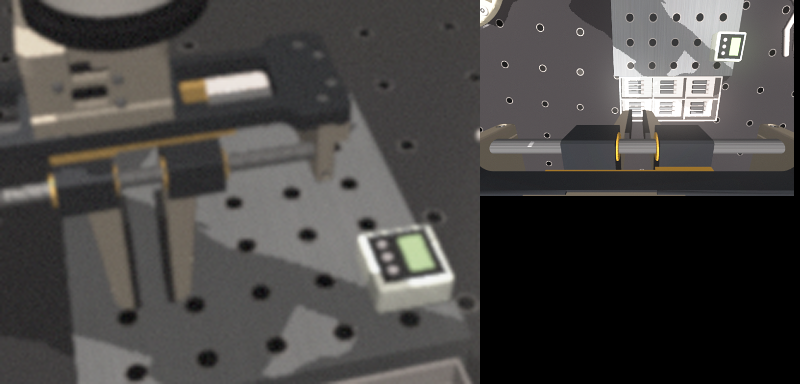

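All three offcuts lie in the scrap tray: bar (90,160), ring (125,230) and angle (113,278). The jack (174,73) and gauge (373,45) are where they started, and the robot is clear.

```bash
python3 -c "
from plant import *
print(hand_in())"
```

```text
the job is handed in; nothing more can be done
None
```

All three offcuts (angle, tube and bar) are in the plain scrap tray. I pushed each one across the plate at about 80 mm/s with the nearly closed fingertips, lifting none. The job was handed in at about 24 s.

- **Last check:** the final top view shows the plate clear of offcuts and all three inside the tray. The tube rests near the tray wall on the plate side. The jack and gauge stand where they started, and nothing went into the bolt tray. The gripper was about 0.2 m up and touching nothing, and the force readings I saw stayed within sensor noise, about 1 N.
- **A check that disagreed:** the published `tip_reach` of 22 mm did not match the pictures or the force readings. My first sweep passed over the angle without touching it. I found the real tip height by lowering slowly on a clear spot, which put the tips a few mm behind the TCP, and I swept at TCP z ≈ 0.050 m from then on.

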